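Slide the pan home against the warming plate's presence switch

TASK

Slide the steel pan along the warming plate, gently and without lifting or tipping it, from the middle ring to the outer ring that has the switch stop (the one with the black plunger) behind it, then on straight back against the plunger just until the switch clicks and no further. Let go and leave the pan standing inside that ring with the switch clicked in; do not disturb the cup, the dropper bottle and the tip box.

Things in the scene. Friction and masses are not known exactly. Their poses are not given: they have to be found in the camera images.
- plate: Fixed three-place warming plate: white housing 230 (x) x 440 (y) x 34 mm high, flat dark steel top. Origin at the centre of its underside; x points from the control side to the back, y along the row of places, z up. Three thin grey rings, 132 mm in diameter, mark the places on its top.
- ring_mid (a point): centre of the middle ring, on the plate's top; axes as the plate's
- ring_left (a point): centre of the outer ring 135 mm to the plate's +y side, on the plate's top; axes as the plate's
- ring_right (a point): centre of the outer ring 135 mm to the plate's -y side, on the plate's top; axes as the plate's
- plain_stop: Fixed plain aluminium block, 26 (x) x 64 (y) x 46 mm high, on the plate's top behind one outer ring. Origin at the foot of its front face, centred; x to the back. Behind the other outer ring, centred on it in y, stands the switch stop, an alike block with the plunger; its position is not measured. Each block's front face is, independently, 54 to 68 mm behind (+x of) its ring's centre.
- plunger (a joint): Depression of the black switch plunger (44 mm wide, 24 high, centre 24 mm above the plate's top), m: 0 out, 0.011 bottomed; pushed in along the plate's +x. Out, its front is 13 mm before the switch stop's face. Snap dome: it resists with 6 to 7 N at first, then gives way: 4 N at 1 mm, 2 N from 4 mm on (the click). Clicked from 2.5 mm; 9.5 is too far. Past the click the pan's friction holds it in.
- pan_centre (a point): Centre, half-way up, of the open round steel pan: 110 mm outer diameter, 58 high, straight 3 mm wall, 4 mm floor, empty, 0.45 to 0.67 kg. Black handle, 18 wide, 12 thick, level, 67 to 142 mm from the axis along the pan's -x, its middle 15 mm above this point. z up. Slides with 2 to 5 N of friction; fingers can push it from inside against the wall.
- cup_centre (a point): bystander: sample cup with screw lid, 58 mm in diameter and 70 mm high; point half-way up
- dropper_bottle_centre (a point): bystander: small dropper bottle, 25 mm in diameter and 74 mm high; point half-way up
- tips_centre (a point): bystander: closed pale tip box, 86 x 124 x 58 mm; point half-way up

How it is judged:
At the end, for the whole second after the job is handed in: The plunger is clicked in (2.5 to 9.5 mm), the pan stands flat on the plate in the outer ring before the switch stop, its centre within 14 mm of the ring's centre along the row, and nothing holds it (value of joint plunger between 0.0025 and 0.0095 m and (y of pan_centre in the frame of ring_left between -0.014 and 0.014 m or y of pan_centre in the frame of ring_right between -0.014 and 0.014 m) and z of pan_centre in the frame of plate below 0.066 m and angle between pan_centre's own z axis and vertical below 0.05 rad); the robot touches nothing.
It fails at once if the plunger is pushed too far past its click (9.5 mm or more) (value of joint plunger above 0.0095 m).
It fails at once if the pan is lifted off the plate (its centre rises 5 mm or more) (z of pan_centre in the frame of plate above 0.068 m).
It fails at once if the pan is tipped by more than 0.12 rad (angle between pan_centre's own z axis and vertical above 0.12 rad).
It fails at once if the pan is shoved faster than 0.4 m/s (linear speed of pan above 0.4 m/s).
It fails at once if the cup, the dropper bottle or the tip box is displaced by more than 20 mm (distance of any of cup_centre, dropper_bottle_centre, tips_centre from where it was at the start of the episode above 0.02 m).
It also fails if it takes over 51 s, if anything falls off the work surface, if the arm or the gripper's body presses on something with over 40 N, if the wrist force passes 120 N, or if a joint passes its speed limit or range.

ROBOT

A 6-joint arm with a two-finger parallel gripper is mounted at the origin on a cart in front of the work surface, level with it; the furniture and walls round the work are solid. World frame = base frame: x ahead of the robot, y to its left, z up, the work surface at z = 0. Lengths are in m, angles in rad, forces in N, time in s.
With the tool pointing down it reaches from about 0.35 to 0.775 m from the base axis. Payload 5.5 kg.
Tool frame: the origin (TCP) lies midway between the tips of the shut fingers; the grasp point (between the pads) lies 19 mm behind it; z points along the fingers, y is the line along which they close (so a half turn about z gives the same grasp; the last joint's range is limited). The gripper opens to 85 mm and grips with 20 to 120 N. Pads are 22 mm wide; open, the fingers measure 114 mm over their backs; the gripper's body (76 mm by 85 mm) begins 54 mm behind the grasp point. The pads swing forward as they close: fully open they stand 13 mm farther back than shut.
Start: joints at [1.198, 0.313, 0.046, 1.304, 0, 1.431], TCP at [0.133, 0.56, 0.231] pointing down, gripper open.
Joint ranges: [-2.76, 2.76], [-0.86, 1.69], [-1.03, 1.26], [-2.2, 2.34], [-1.47, 1.5], [-3.14, 3.14]. Speed limits (rad/s): [2.57, 2.57, 3.14, 3.14, 3.14, 3.14].

INTERFACE

Orientations are given as a unit quaternion [w, x, y, z].
In Python, from workcell import telemetry, imaging, env gives the robot as it stands. The module is installed in compiled form; this text tells all that it offers.
- The arm moves only by the tool step_arm, never from a script. Its argument "moves" is a list of rows, each a list of 3 entries, a list of its own where there are three numbers: the shift along the tool's x, y, z in mm, then the turn, a rotation vector about the tool's x, y, z in rad, then the finger opening in mm, from 0 to 85.4. A call has 1 to 8 rows; each row is the pose to reach, as a shift and turn from the pose commanded when the call began, along the tool's axes at that moment; what a row does not reach only later rows make up. A row lasts 1/12 s, in which the tool goes at most 41.7 mm and 7.16 degrees, less where a joint would pass 70% of its speed; a pose out of reach is approached as far as the arm can. A call with a gripper value outside its range is refused whole. The fingers move at their own pace and stop on an object; "grip_force" is the grip in N (left out, the last holds). Time passes only in rows, so rows that repeat a pose let the fingers close. It gives the time, the measured TCP pose, the force, the opening and the grip force at its end, in the units of the state.
- telemetry.get_state(): the state, without advancing time (a new reading comes with each control period).
- imaging.read_camera(name): name is "side" or "top"; returns the picture (400x640x3 uint8, red, green, blue); there is no depth.
- imaging.camera_params(name): a dict with "camera_matrix" (3x3 intrinsics, pixels), "pose" (4x4, takes a point from camera to world coordinates). Camera axes: x right, y up, looking along -z (the intrinsics and any distortion apply to the point x, -y, -z); pixel columns grow to the right and rows downward; lengths in m; the calibration is good to about 2 mm. A picture is of the moment at which its call begins. camera_params takes no time and is no camera call.
- env.hand_in(): hands the job in; it is judged then, once.
The state is a dict: "clock": time; "joint_pos": joint angles; "qvel": joint speeds; "tau": joint torques, N m; "tcp_pos": TCP position; "orientation": TCP orientation; "wrist_force": force on the tool from outside, world axes, zero at the start; "ft_torque": the same for the moment, N m; "finger_gap": finger opening in m; "grip_force": force on a finger pad.
Only numpy, scipy, OpenCV 4.12 (cv2) and the standard library are available. Lean on these libraries where they do the work, as an engineer would, in place of code of your own. Each camera call takes 0.05 s, during which the arm holds its last target. There are 200 camera calls.

## Working session

There is one attempt and no reset: what is moved stays moved. The work goes in short steps, Python scripts to look and compute and a tool call to move; the robot and the scene stay as the last step left them, time stands still between calls to the robot, and variables do not carry over. Pictures are saved under pics/ and viewed, at most 10 in all, crops included, and the job is handed in when it is done.

Besides the shell and the picture viewer there is one more tool, called after ">>>" as a command line: name --argument value ..., lists and objects as JSON in quotes. step_arm: Moves the arm, as the interface text tells. Its arguments: {"type":"object","properties":{"moves":{"type":"array"},"grip_force":{"type":"number"}},"required":["moves"]}

```bash
mkdir -p pics; python3 - <<'E'
from workcell import telemetry, imaging
import cv2
for n in("side","top"):
    p=imaging.camera_params(n);print(n,p["camera_matrix"],p["pose"].round(4) if hasattr(p["pose"],'round') else p["pose"],[k for k in p])
    cv2.imwrite(f"pics/{n}0.png",imaging.read_camera(n)[:,:,::-1])
s=telemetry.get_state();print(s)
E
```

```text
side [[375.14187566   0.         317.14740593]
 [  0.         375.14187566 206.43494335]
 [  0.           0.           1.        ]] [[ 0.8255  0.2658 -0.4979 -0.0567]
 [-0.5643  0.3747 -0.7356 -0.8464]
 [-0.0089  0.8882  0.4593  0.6038]
 [ 0.      0.      0.      1.    ]] ['camera_matrix', 'pose']
top [[401.72690859   0.         318.52212139]
 [  0.         401.72690859 202.55639141]
 [  0.           0.           1.        ]] [[-9.4300e-02  9.7540e-01 -1.9910e-01  2.1370e-01]
 [-9.9550e-01 -9.2200e-02  2.0000e-02  1.1100e-02]
 [ 1.1000e-03  2.0010e-01  9.7980e-01  1.4538e+00]
 [ 0.0000e+00  0.0000e+00  0.0000e+00  1.0000e+00]] ['camera_matrix', 'pose']
{'clock': 0.1, 'joint_pos': array([1.19840743e+00, 3.13916357e-01, 4.50950233e-02, 1.30362105e+00,
       2.91923894e-05, 1.43121239e+00]), 'qvel': array([ 0.00083546, -0.00190248,  0.00291914,  0.00048574, -0.00058784,
        0.0016014 ]), 'tau': array([ 1.78949387e-03, -4.81726420e+01,  2.99244332e+01,  1.26895736e-02,
       -1.58356333e-04,  9.01814943e-07]), 'tcp_pos': array([0.13247904, 0.55905586, 0.23050414]), 'orientation': array([-2.22510880e-04,  1.16139764e-01,  9.93232540e-01, -7.92512274e-04]), 'wrist_force': array([-0.71049136, -0.56825664, -0.05316822]), 'ft_torque': array([-0.05569782, -0.00199235,  0.00239658]), 'grip_force': 0.0, 'finger_gap': 0.0856753033760998}
```

View pics/top0.png

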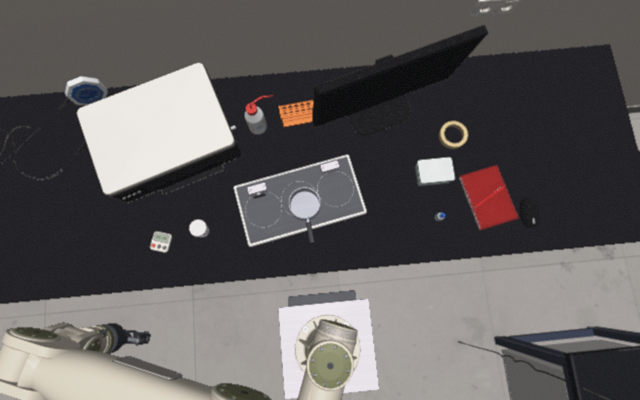

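View pics/side0.png

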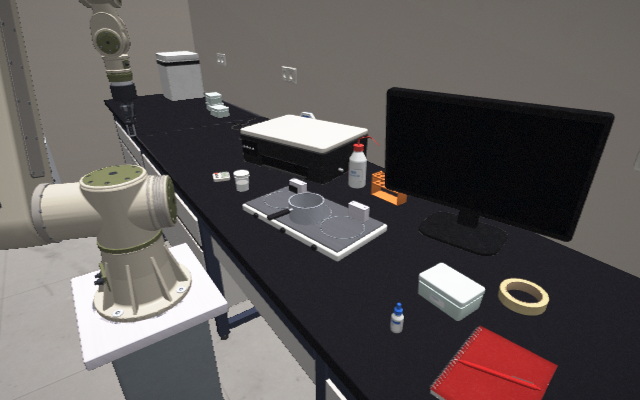

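Top view: the plate has corners near (235,186), (350,156), (366,212), (249,244). The pan is at (304,205), its handle ends at (311,240), and the stops are near (257,188) and (329,167). I'll zoom in to identify the plunger.

```bash
python3 - <<'E'
import cv2,numpy as np
a=cv2.imread("pics/top0.png")[145:255,225:375]; b=cv2.imread("pics/side0.png")[170:260,235:395]
a=cv2.resize(a,(600,440),interpolation=cv2.INTER_CUBIC)
cv2.imwrite("pics/ctop.png",cv2.resize(cv2.imread("pics/top0.png")[145:255,225:375],(800,587),interpolation=cv2.INTER_CUBIC))
cv2.imwrite("pics/cside.png",cv2.resize(b,(800,450),interpolation=cv2.INTER_CUBIC))
E
```

```text
(no output)
```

View pics/ctop.png

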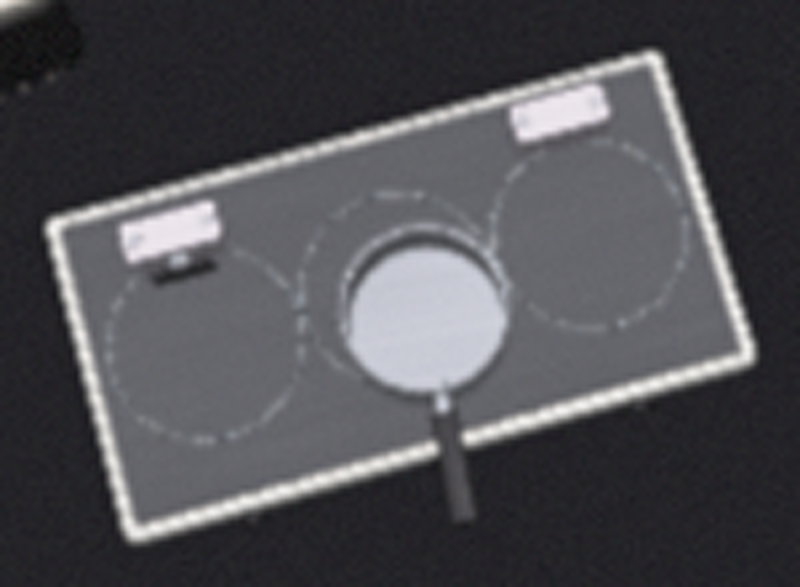

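View pics/cside.png

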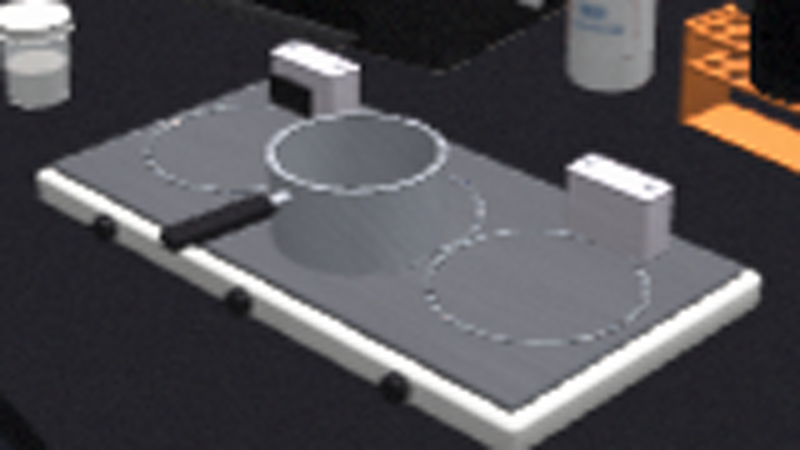

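The plunger is on the left (+y) stop, at crop (185,268) in the top view; the right stop is plain. Next I measure the plate, pan and bystander poses.

```bash
cat > h.py <<'E'
import numpy as np,cv2
from workcell import imaging
P={n:imaging.camera_params(n) for n in("side","top")}
def ray(n,uv):
    K=np.array(P[n]["camera_matrix"]);T=np.array(P[n]["pose"])
    d=np.linalg.inv(K)@[uv[0],uv[1],1.]; return T[:3,3],T[:3,:3]@(d*[1,-1,-1])
def onz(n,uv,z):
    o,d=ray(n,uv); return o+d*(z-o[2])/d[2]
def proj(n,p):
    K=np.array(P[n]["camera_matrix"]);T=np.array(P[n]["pose"])
    c=T[:3,:3].T@(np.asarray(p)-T[:3,3]); q=K@(c*[1,-1,-1]); return q[:2]/q[2]
E
python3 - <<'E'
from h import *
im=cv2.imread("pics/top0.png")
c=lambda u,v:(225+(u+.5)/5.333-.5,145+(v+.5)/5.336-.5)
# plate corners via bright+grey mask
g=im.max(2)
m=np.zeros_like(g);m[145:255,225:375]=(g>75)[145:255,225:375]
cs,_=cv2.findContours(m,cv2.RETR_EXTERNAL,cv2.CHAIN_APPROX_NONE)
k=max(cs,key=cv2.contourArea);r=cv2.minAreaRect(k);print(r)
hull=np.array([onz("top",p[0],.034)[:2] for p in k],np.float32)
R=cv2.minAreaRect(hull*1000);print("plate mm",R,cv2.boxPoints(R))
for n,(u,v) in dict(bl=(47,222),br=(657,52),fr=(755,358),fl=(133,540)).items():print(n,onz("top",c(u,v),.034).round(4))
def blob(u0,u1,v0,v1,mask):
    q=np.zeros_like(g);q[v0:v1,u0:u1]=mask[v0:v1,u0:u1]
    cs,_=cv2.findContours(q,cv2.RETR_EXTERNAL,cv2.CHAIN_APPROX_NONE);return max(cs,key=cv2.contourArea)
b=blob(285,325,185,222,(g>150).astype(np.uint8))
w=np.array([onz("top",p[0],.092)[:2]*1000 for p in b],np.float32);print("pan bright",cv2.minEnclosingCircle(w),cv2.fitEllipse(w))
for n,uv in dict(hend=(463,518),hroot=(446,400),).items():print(n,onz("top",c(*uv),.084).round(4))
print("handle sides end", onz("top",c(453,520),.084),onz("top",c(474,516),.084))
print("plunger front",onz("top",c(155,280),.07),onz("top",c(217,264),.07))
print("stop top front",onz("top",c(128,262),.08),onz("top",c(221,238),.08))
print("cup",onz("top",(199,228),.07),"drop",onz("top",(440,216),.074),"tips",onz("top",(435,171),.058))
print("ring L",onz("top",c(205,345),.034),"R",onz("top",c(590,232),.034))
E
```

```text
((300.7227783203125, 205.29830932617188), (75.37570190429688, 124.29711151123047), 74.40718841552734)
plate mm ((501.0343933105469, 45.88603210449219), (277.1352233886719, 443.0128173828125), 10.829240798950195) [[ 323.31726  237.41331]
 [ 406.5517  -197.71011]
 [ 678.7515  -145.64125]
 [ 595.5171   289.48218]]
bl [0.5919 0.2846 0.034 ]
br [ 0.6733 -0.1428  0.034 ]
fr [ 0.4529 -0.185   0.034 ]
fl [0.3702 0.2392 0.034 ]
pan bright ((490.43438720703125, 25.227092742919922), 60.77357482910156) ((488.3386535644531, 30.150985717773438), (93.81045532226562, 107.3008041381836), 32.473777770996094)
hend [0.3588 0.0201 0.084 ]
hroot [0.4359 0.0242 0.084 ]
handle sides end [0.35812549 0.02662855 0.084     ] [0.35940913 0.01301951 0.084     ]
plunger front [0.53614475 0.20862109 0.07      ] [0.54310408 0.16709337 0.07      ]
stop top front [0.5475696  0.22410662 0.08      ] [0.55799137 0.1621506  0.08      ]
cup [0.44428821 0.40421755 0.07      ] drop [ 0.40677708 -0.43378169  0.074     ] tips [ 0.5735053  -0.44640985  0.058     ]
ring L [0.49661274 0.18300188 0.034     ] R [ 0.55006563 -0.08337745  0.034     ]
```

```bash
python3 - <<'E'
from h import *
c=lambda u,v:(225+(u+.5)/5.333-.5,145+(v+.5)/5.336-.5)
s=lambda u,v:(235+(u+.5)/5-.5,170+(v+.5)/5-.5)
for uv in((426,312),(343,312),(509,312),(426,228),(426,396)):print("top rim",onz("top",c(*uv),.092).round(4))
for uv in((357,153),(266,153),(447,153),(357,111),(357,194)):print("side rim",onz("side",s(*uv),.092).round(4))
print("handle side end/root",onz("side",s(170,238),.082).round(4),onz("side",s(268,203),.082).round(4))
for z in (.034,.08): print("sw stop side", z, onz("side",s(272,78),z) )
# dark handle pixels in top image over plate -> line fit
im=cv2.imread("pics/top0.png").max(2)
for t in (0.0,.03,.06,.1,.14):
    d=np.array([np.cos(t),np.sin(t)])
    print(t,proj("top",[.4995-.067*d[0],.028-.067*d[1],.084]).round(1),proj("top",[.4995-.142*d[0],.028-.142*d[1],.084]).round(1))
print(c(446,400),c(463,518))
E
```

```text
top rim [0.4933 0.0318 0.092 ]
top rim [0.4984 0.0854 0.092 ]
top rim [ 0.4882 -0.0217  0.092 ]
top rim [0.5491 0.027  0.092 ]
top rim [0.4384 0.0367 0.092 ]
side rim [0.4938 0.0275 0.092 ]
side rim [0.4481 0.0599 0.092 ]
side rim [ 0.5388 -0.0045  0.092 ]
side rim [0.5267 0.0786 0.092 ]
side rim [ 0.4643 -0.0181  0.092 ]
handle side end/root [0.3571 0.0144 0.082 ] [0.425 0.019 0.082]
sw stop side 0.034 [0.57267891 0.26871222 0.034     ]
sw stop side 0.08 [0.52186993 0.17868583 0.08      ]
0.0 [307.2 220.6] [309.2 242.3]
0.03 [307.8 220.6] [310.4 242.1]
0.06 [308.4 220.5] [311.6 242. ]
0.1 [309.1 220.3] [313.3 241.7]
0.14 [309.9 220.2] [314.9 241.3]
(308.2239827489218, 219.55622188905545) (311.4116819801238, 241.67016491754123)
```

Pan centre is about (0.494, 0.030) and its handle yaw about 0.07. The plate centre is (0.522, 0.049) at yaw 0.191, so ring_left is (0.4965, 0.182), with the plunger front about 44 mm behind it. I'll grip the handle from above.

>>> step_arm --moves '[[[-120,-90,0],[0,0,-0.1],85],[[-235,-181,0],[0,0,-0.2],85],[[-235,-181,0],[0,0,-0.3],85],[[-235,-181,0],[0,0,-0.3],85],[[-235,-181,0],[0,0,-0.3],85],[[-235,-181,0],[0,0,-0.3],85],[[-235,-181,0],[0,0,-0.3],85],[[-376,-464,0],[0,0,-0.3],85]]'

```text
clock: 0.77
tcp_pos: [0.3291, 0.2916, 0.231]
orientation: [0.001, -0.033, 0.999, 0.0]
wrist_force: [2.3, -0.2, 0.1]
finger_gap: 0.0852
grip_force: 0.0
```

```bash
cat > st.py <<'E'
from workcell import telemetry
from scipy.spatial.transform import Rotation as R
import numpy as np
s=telemetry.get_state();w,x,y,z=s["orientation"];M=R.from_quat([x,y,z,w]).as_matrix()
np.set_printoptions(precision=4,suppress=True)
print(s["clock"],s["tcp_pos"],"yawx",np.arctan2(M[1,0],M[0,0]),"z",M[:,2],"q",s["joint_pos"],"F",s["wrist_force"],s["ft_torque"],s["finger_gap"],s["grip_force"])
import sys
if len(sys.argv)>3: print("shift mm",M.T@(np.array([float(a) for a in sys.argv[1:4]])-s["tcp_pos"])*1000)
E
python3 st.py .392 .021 .12
```

```text
0.7667 [0.3291 0.2916 0.231 ] yawx -3.0750038925146734 z [ 0.0019  0.0008 -1.    ] q [ 0.5423  0.0499 -0.2781  1.2406 -0.0003  0.4757] F [ 2.3295 -0.1567  0.103 ] [ 0.0436 -0.0272  0.014 ] 0.08517025931388765 0.0
shift mm [ -44.5316 -274.2419  110.9465]
```

>>> step_arm --moves '[[[-45,-270,0],[0,0,0],85],[[-45,-270,0],[0,0,0],85],[[-45,-270,0],[0,0,0],85],[[-45,-270,0],[0,0,0],85],[[-45,-270,0],[0,0,0],85],[[-45,-270,0],[0,0,0],85],[[-45,-270,0],[0,0,0],85],[[-45,-270,0],[0,0,0],85]]'

```text
clock: 1.43
tcp_pos: [0.3902, 0.0223, 0.231]
orientation: [0.0, -0.03, 1.0, -0.001]
wrist_force: [0.9, -0.0, -0.1]
finger_gap: 0.0851
grip_force: 0.0
```

>>> step_arm --moves '[[[0,0,0],[0,0,0],85],[[0,0,0],[0,0,0],85]]'

```text
clock: 1.6
tcp_pos: [0.3888, 0.0264, 0.231]
orientation: [-0.0, -0.033, 0.999, 0.0]
wrist_force: [-0.3, -0.1, 0.2]
finger_gap: 0.0848
grip_force: 0.0
```

```bash
python3 st.py .392 .021 .12
```

```text
1.6 [0.3888 0.0264 0.231 ] yawx -3.074959269885261 z [-0.001   0.0006 -1.    ] q [-0.1394 -0.0458 -0.3743  1.2434  0.0005 -0.206 ] F [-0.2723 -0.1224  0.2445] [-0.0033 -0.0327  0.0012] 0.08477439582890063 0.0
shift mm [ -2.9582  -5.6562 110.9795]
```

>>> step_arm --moves '[[[-3,-6,35],[0,0,0],60],[[-3,-6,70],[0,0,0],60],[[-3,-6,105],[0,0,0],60],[[-3,-6,105],[0,0,0],60],[[-3,-6,105],[0,0,0],60]]'

```text
clock: 2.02
tcp_pos: [0.3905, 0.0218, 0.1254]
orientation: [-0.002, -0.035, 0.999, 0.001]
wrist_force: [-0.1, 0.4, 1.2]
finger_gap: 0.0598
grip_force: 0.0
```

```bash
python3 st.py .392 .021 .057; python3 - <<'E'
from workcell import imaging
import cv2,numpy as np
a=imaging.read_camera("top")[:,:,::-1];b=imaging.read_camera("side")[:,:,::-1]
cv2.imwrite("pics/t1.png",a);cv2.imwrite("pics/s1.png",b)
x=cv2.resize(a[150:260,240:380],(700,550),interpolation=3)
x=cv2.resize(a[160:260,260:360],(400,400),interpolation=3);y=cv2.resize(b[150:250,230:330],(400,400),interpolation=3)
cv2.imwrite("pics/c1.png",np.hstack([x,y]))
E
```

```text
2.0167 [0.3905 0.0218 0.1254] yawx -3.072040584715434 z [-0.0048  0.0009 -1.    ] q [-0.1504  0.0301 -0.57    0.9755  0.0002 -0.2199] F [-0.0593  0.4038  1.2421] [-0.0028 -0.0066 -0.0238] 0.05979696734971972 0.0
shift mm [-1.7889 -0.9991 68.3667]
```

View pics/c1.png

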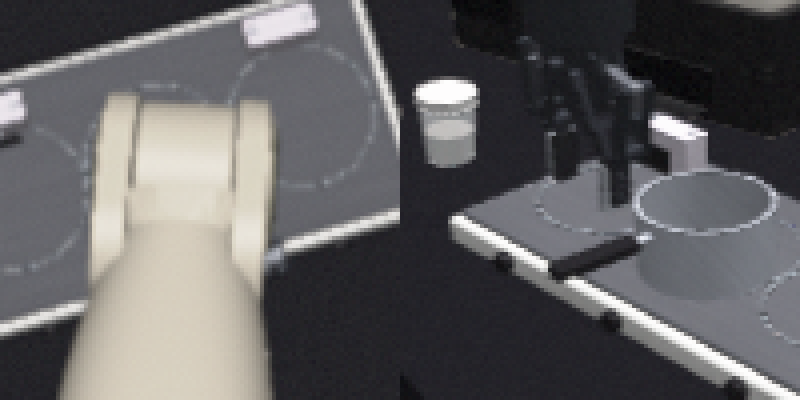

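The left panel is blocked by the arm. In the right panel the two fingertips, at (562,180) and (620,205), straddle the handle line above it. Descend and close gently.

>>> step_arm --moves '[[[-1,-1,20],[0,0,0],60],[[-1,-1,40],[0,0,0],60],[[-1,-1,55],[0,0,0],60],[[-1,-1,67],[0,0,0],60],[[-1,-1,67],[0,0,0],60],[[-1,-1,67],[0,0,0],60]]' --grip_force 20

```text
clock: 2.62
tcp_pos: [0.3951, 0.0195, 0.0608]
orientation: [0.001, -0.034, 0.999, -0.0]
wrist_force: [0.8, -0.5, -0.4]
finger_gap: 0.06
grip_force: 0.0
```

```bash
python3 st.py .392 .021 .057; python3 - <<'E'
from workcell import imaging
import cv2
b=imaging.read_camera("side")[:,:,::-1]
cv2.imwrite("pics/c2.png",cv2.resize(b[160:250,235:355],(800,600),interpolation=3))
E
```

```text
2.6167 [0.3951 0.0195 0.0608] yawx -3.0738692873992637 z [ 0.0022 -0.0002 -1.    ] q [-0.1544  0.1068 -0.6694  0.7924  0.0001 -0.2221] F [ 0.7923 -0.4722 -0.36  ] [0.0169 0.0143 0.0409] 0.060001213632619496 0.0
shift mm [2.9727 1.6874 3.8318]
```

View pics/c2.png

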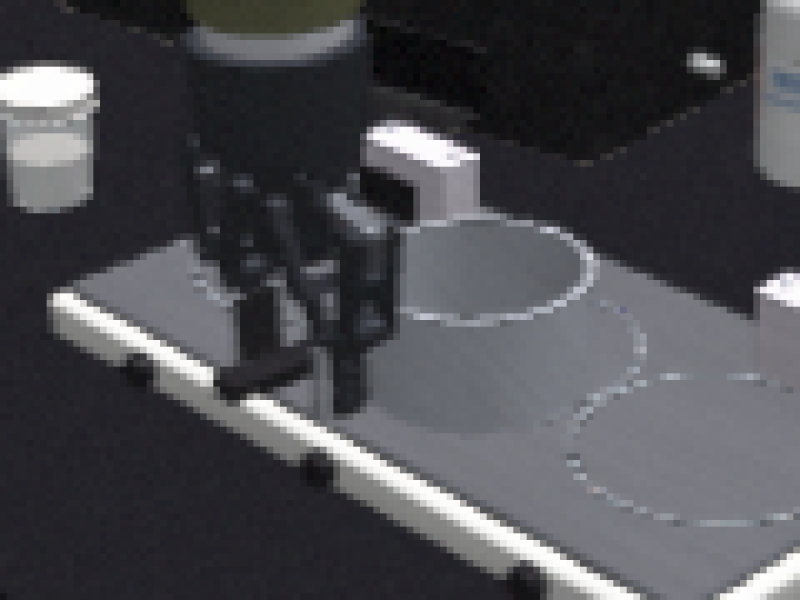

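The fingers stand on either side of the handle (tips at (260,350) and (347,405), handle end at (235,380)). Close.

>>> step_arm --moves '[[[0,0,0],[0,0,0],40],[[0,0,0],[0,0,0],30],[[0,0,0],[0,0,0],24],[[0,0,0],[0,0,0],20],[[0,0,0],[0,0,0],16],[[0,0,0],[0,0,0],14],[[0,0,0],[0,0,0],12],[[0,0,0],[0,0,0],12]]' --grip_force 30

```text
clock: 3.33
tcp_pos: [0.3941, 0.02, 0.0598]
orientation: [0.001, -0.034, 0.999, 0.001]
wrist_force: [-0.3, 3.3, 6.4]
finger_gap: 0.0177
grip_force: 28.9
```

```bash
python3 st.py
```

```text
3.3333 [0.3941 0.02   0.0598] yawx -3.073804430695413 z [ 0.0011  0.0013 -1.    ] q [-0.1546  0.1074 -0.6719  0.7906  0.0014 -0.2224] F [-0.3274  3.3026  6.3518] [0.7385 0.0153 0.1465] 0.017683577839871345 28.855872278945753
```

>>> step_arm --moves '[[[0,0,-1],[0,0,0],12],[[0,0,-1],[0,0,0],12],[[0,0,-1],[0,0,0],12]]'

```text
clock: 3.58
tcp_pos: [0.3937, 0.0194, 0.0601]
orientation: [-0.0, -0.034, 0.999, -0.0]
wrist_force: [1.6, -0.0, -1.7]
finger_gap: 0.0172
grip_force: 28.7
```

>>> step_arm --moves '[[[0.2,2,0],[0,0,0],12],[[0.6,5,0],[0,0,0],12],[[1.2,10,0],[0,0,0],12],[[1.9,15,0],[0,0,0],12],[[2.5,20,0],[0,0,0],12],[[3.1,25,0],[0,0,0],12],[[3.5,28,0],[0,0,0],12],[[3.7,30,0],[0,0,0],12]]'

```text
clock: 4.25
tcp_pos: [0.3877, 0.0497, 0.0602]
orientation: [-0.0, -0.034, 0.999, -0.0]
wrist_force: [0.2, -3.0, -2.1]
finger_gap: 0.0178
grip_force: 29.3
```

```bash
python3 st.py; python3 - <<'E'
from workcell import imaging
import cv2,numpy as np
a=imaging.read_camera("top")[:,:,::-1];b=imaging.read_camera("side")[:,:,::-1]
cv2.imwrite("pics/c3.png",np.hstack([cv2.resize(a[145:265,220:320],(333,400),interpolation=3),cv2.resize(b[160:255,235:345],(463,400),interpolation=3)]))
E
```

```text
4.25 [0.3877 0.0497 0.0602] yawx -3.073783277853951 z [-0.0003 -0.0001 -1.    ] q [-0.0786  0.1009 -0.6781  0.7921 -0.0001 -0.1464] F [ 0.2013 -2.9618 -2.0927] [-0.3247 -0.0005 -0.2501] 0.017801273535511912 29.32385891675949
```

View pics/c3.png

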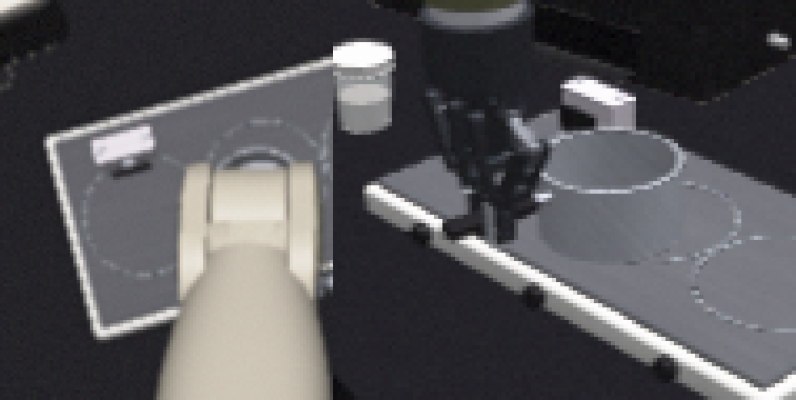

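The pan follows the grip and stays flat (side panel rim centre about (613,160)). Keep sliding.

>>> step_arm --moves '[[[0.4,3,0],[0,0,0],12],[[1,8,0],[0,0,0],12],[[1.8,15,0],[0,0,0],12],[[2.7,22,0],[0,0,0],12],[[3.6,29,0],[0,0,0],12],[[4.5,36,0],[0,0,0],12],[[5.3,43,0],[0,0,0],12],[[6.2,50,0],[0,0,0],12]]'

```text
clock: 5.02
tcp_pos: [0.3782, 0.0995, 0.0603]
orientation: [-0.0, -0.034, 0.999, 0.0]
wrist_force: [0.5, -1.4, -1.2]
finger_gap: 0.0173
grip_force: 29.3
```

>>> step_arm --moves '[[[0.9,7,0],[0,0,0],12],[[1.7,14,0],[0,0,0],12],[[2.6,21,0],[0,0,0],12],[[3.5,28,0],[0,0,0],12],[[4.3,35,0],[0,0,0],12],[[5,40,0],[0,0,0],12],[[5.4,44,0],[0,0,0],12],[[5.6,45,0],[0,0,0],12]]'

```text
clock: 5.68
tcp_pos: [0.3697, 0.1438, 0.0603]
orientation: [-0.0, -0.034, 0.999, 0.0]
wrist_force: [0.6, -1.6, -2.7]
finger_gap: 0.0174
grip_force: 29.3
```

```bash
python3 st.py; python3 - <<'E'
from workcell import imaging
import cv2,numpy as np
a=imaging.read_camera("top")[:,:,::-1];b=imaging.read_camera("side")[:,:,::-1]
cv2.imwrite("pics/c4.png",np.hstack([cv2.resize(a[150:250,225:325],(400,400),interpolation=3),cv2.resize(b[160:260,235:335],(400,400),interpolation=3)]))
E
```

```text
5.6833 [0.3697 0.1438 0.0603] yawx -3.07347669312833 z [-0.0001  0.0003 -1.    ] q [ 0.1677  0.1113 -0.6659  0.7937  0.0003  0.0996] F [ 0.5638 -1.6137 -2.6858] [-0.3115  0.0066 -0.2323] 0.017357728930935606 29.342587888240814
```

View pics/c4.png

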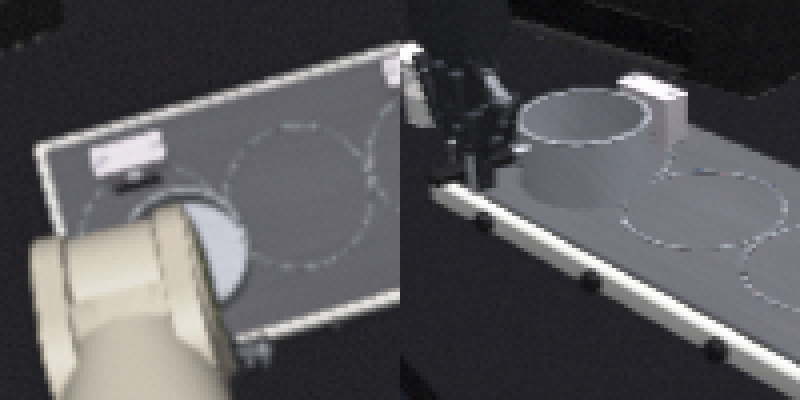

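In c4 the pan (side panel rim centre about (585,116)) is almost in the left ring. Compute its remaining offset.

```bash
python3 - <<'E'
from h import *
t=.191;A=np.array([[np.cos(t),np.sin(t)],[-np.sin(t),np.cos(t)]]);rl=np.array([.4965,.182])
p=onz("side",(235+184.5/4-.4,160+116/4-.4),.092);print(p,A@(p[:2]-rl))
q=np.array([.4945,.0295])+np.array([.3697,.1438])-np.array([.3937,.0194]);print(q,A@(q-rl))
r=onz("top",(225+247/4-.4,150+255/4-.4),.092);print("right edge",r,A@(r[:2]-rl))
print("need d world for y",A.T@[0,.02])
E
```

```text
[0.47259569 0.1474335  0.092     ] [-0.03003174 -0.02939989]
[0.4705 0.1539] [-0.03086171 -0.02265314]
right edge [0.46318218 0.09708155 0.092     ] [-0.04883291 -0.07704912]
need d world for y [-0.00379682  0.0196363 ]
```

>>> step_arm --moves '[[[0.6,5,0],[0,0,0],12],[[1.4,11,0],[0,0,0],12],[[2.1,17,0],[0,0,0],12],[[2.7,22,0],[0,0,0],12],[[3.1,25,0],[0,0,0],12],[[3.1,25,0],[0,0,0],12]]'

```text
clock: 6.28
tcp_pos: [0.3648, 0.1687, 0.0603]
orientation: [-0.0, -0.034, 0.999, 0.0]
wrist_force: [-0.3, -0.9, -1.8]
finger_gap: 0.0177
grip_force: 29.4
```

>>> step_arm --moves '[[[-2,0.2,0],[0,0,0],12],[[-5,0.6,0],[0,0,0],12],[[-8,1,0],[0,0,0],12],[[-11,1.4,0],[0,0,0],12],[[-13,1.6,0],[0,0,0],12],[[-14,1.7,0],[0,0,0],12]]'

```text
clock: 6.78
tcp_pos: [0.3794, 0.1705, 0.0603]
orientation: [0.0, -0.033, 0.999, 0.0]
wrist_force: [-1.5, 0.1, -1.6]
finger_gap: 0.0175
grip_force: 29.5
```

>>> step_arm --moves '[[[-0.5,0.1,0],[0,0,0],12],[[-1,0.1,0],[0,0,0],12]]'

```text
clock: 6.95
tcp_pos: [0.3798, 0.1706, 0.0602]
orientation: [-0.0, -0.034, 0.999, 0.0]
wrist_force: [-2.1, -0.5, -1.4]
finger_gap: 0.0172
grip_force: 29.5
```

```bash
python3 st.py; python3 - <<'E'
from workcell import imaging
import cv2,numpy as np
a=imaging.read_camera("top")[:,:,::-1];b=imaging.read_camera("side")[:,:,::-1]
cv2.imwrite("pics/c5.png",np.hstack([cv2.resize(a[155:235,225:305],(400,400),interpolation=3),cv2.resize(b[160:240,235:315],(400,400),interpolation=3)]))
E
```

```text
6.95 [0.3798 0.1706 0.0602] yawx -3.0745719766771806 z [-0.0005 -0.     -1.    ] q [ 0.2287  0.1474 -0.6227  0.8011  0.0001  0.1617] F [-2.1214 -0.5272 -1.3911] [-0.0528  0.4802  0.0147] 0.017223519289371186 29.491439759731293
```

View pics/c5.png

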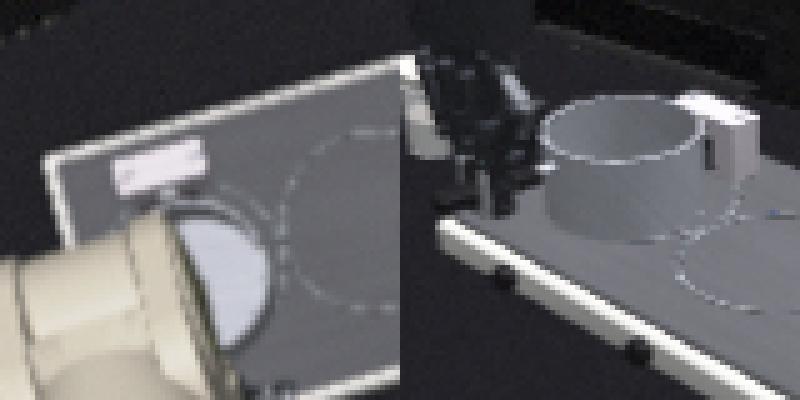

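In c5 the pan is in the left ring (side panel rim centre about (623,129)), just short of the plunger. I'll feel for contact in 1 mm steps.

```bash
python3 - <<'E'
from h import *
t=.191;A=np.array([[np.cos(t),np.sin(t)],[-np.sin(t),np.cos(t)]]);rl=np.array([.4965,.182])
p=onz("side",(279.2,185.4),.092);print(p,A@(p[:2]-rl))
q=np.array([.4945,.0295])+np.array([.3798,.1706])-np.array([.3937,.0194]);print(q,A@(q-rl))
E
```

```text
[0.48109417 0.17282924 0.092     ] [-0.01686665 -0.00607933]
[0.4806 0.1807] [-0.01585765  0.00174211]
```

>>> step_arm --moves '[[[-0.5,0.1,0],[0,0,0],12],[[-1,0.1,0],[0,0,0],12]]'

```text
clock: 7.22
tcp_pos: [0.3808, 0.1708, 0.0603]
orientation: [-0.0, -0.034, 0.999, 0.0]
wrist_force: [-1.8, -0.0, -1.5]
finger_gap: 0.0173
grip_force: 29.5
```

>>> step_arm --moves '[[[-0.5,0.1,0],[0,0,0],12],[[-1,0.1,0],[0,0,0],12]]'

```text
clock: 7.38
tcp_pos: [0.3819, 0.171, 0.0603]
orientation: [0.0, -0.034, 0.999, 0.0]
wrist_force: [-1.5, -0.5, -2.6]
finger_gap: 0.0173
grip_force: 29.5
```

>>> step_arm --moves '[[[-0.5,0.1,0],[0,0,0],12],[[-1,0.1,0],[0,0,0],12]]'

```text
clock: 7.55
tcp_pos: [0.3829, 0.1712, 0.0603]
orientation: [0.0, -0.034, 0.999, 0.0]
wrist_force: [-2.1, -0.5, -1.6]
finger_gap: 0.0178
grip_force: 29.5
```

>>> step_arm --moves '[[[-0.5,0.1,0],[0,0,0],12],[[-1,0.1,0],[0,0,0],12]]'

```text
clock: 7.72
tcp_pos: [0.3833, 0.1713, 0.0601]
orientation: [-0.001, -0.034, 0.999, -0.0]
wrist_force: [-4.1, -1.2, -0.8]
finger_gap: 0.0172
grip_force: 29.6
```

>>> step_arm --moves '[[[-0.5,0.1,0],[0,0,0],12],[[-1,0.1,0],[0,0,0],12]]'

```text
clock: 7.88
tcp_pos: [0.3833, 0.1713, 0.06]
orientation: [-0.001, -0.034, 0.999, -0.0]
wrist_force: [-6.9, -1.4, 3.6]
finger_gap: 0.0174
grip_force: 30.0
```

>>> step_arm --moves '[[[-0.5,0.1,0],[0,0,0],12],[[-1,0.1,0],[0,0,0],12]]'

```text
clock: 8.05
tcp_pos: [0.3833, 0.1713, 0.06]
orientation: [-0.002, -0.034, 0.999, -0.0]
wrist_force: [-10.4, -1.5, 6.9]
finger_gap: 0.0174
grip_force: 30.5
```

>>> step_arm --moves '[[[0,0,-0.5],[0,0,0],12],[[0,0,-0.5],[0,0,0],12]]'

```text
clock: 8.22
tcp_pos: [0.3834, 0.1713, 0.0602]
orientation: [-0.002, -0.034, 0.999, -0.0]
wrist_force: [-7.1, -1.2, -0.5]
finger_gap: 0.0175
grip_force: 29.6
```

>>> step_arm --moves '[[[-0.5,0.1,0],[0,0,0],12],[[-0.5,0.1,0],[0,0,0],12]]'

```text
clock: 8.38
tcp_pos: [0.3834, 0.1713, 0.06]
orientation: [-0.003, -0.034, 0.999, -0.0]
wrist_force: [-8.2, -2.1, 1.3]
finger_gap: 0.0174
grip_force: 29.8
```

>>> step_arm --moves '[[[-0.5,0.1,-0.2],[0,0,0],12],[[-0.5,0.1,-0.2],[0,0,0],12]]'

```text
clock: 8.55
tcp_pos: [0.3834, 0.1713, 0.06]
orientation: [-0.003, -0.034, 0.999, -0.001]
wrist_force: [-9.5, -1.2, 1.2]
finger_gap: 0.0177
grip_force: 29.8
```

>>> step_arm --moves '[[[-0.5,0.1,-0.2],[0,0,0],12],[[-0.5,0.1,-0.2],[0,0,0],12]]'

```text
clock: 8.72
tcp_pos: [0.3839, 0.1714, 0.0602]
orientation: [-0.003, -0.034, 0.999, -0.001]
wrist_force: [-9.4, -1.0, 0.2]
finger_gap: 0.0175
grip_force: 29.7
```

>>> step_arm --moves '[[[-0.4,0.1,0],[0,0,0],12],[[-0.4,0.1,0],[0,0,0],12]]'

```text
clock: 8.88
tcp_pos: [0.3854, 0.1718, 0.0605]
orientation: [-0.002, -0.034, 0.999, -0.0]
wrist_force: [-4.9, -1.0, -0.8]
finger_gap: 0.0175
grip_force: 29.6
```

>>> step_arm --moves '[[[0,0,0],[0,0,0],12],[[0,0,0],[0,0,0],12]]'

```text
clock: 9.05
tcp_pos: [0.386, 0.1719, 0.0606]
orientation: [-0.002, -0.034, 0.999, -0.0]
wrist_force: [-5.1, -1.3, -1.7]
finger_gap: 0.0175
grip_force: 29.5
```

It gave way: force dropped from 9.5 to 5 N at about 2.7 mm. Go about 3 mm further, into the middle of the allowed band.

>>> step_arm --moves '[[[-0.4,0.1,0],[0,0,0],12],[[-0.8,0.1,0],[0,0,0],12],[[-1.2,0.2,0],[0,0,0],12],[[-1.2,0.2,0],[0,0,0],12]]'

```text
clock: 9.38
tcp_pos: [0.3881, 0.1723, 0.0609]
orientation: [-0.001, -0.034, 0.999, -0.0]
wrist_force: [-4.1, -1.1, -1.3]
finger_gap: 0.0171
grip_force: 29.5
```

>>> step_arm --moves '[[[-0.4,0.1,0],[0,0,0],12],[[-0.8,0.1,0],[0,0,0],12],[[-1.2,0.2,0],[0,0,0],12],[[-1.2,0.2,0],[0,0,0],12]]'

```text
clock: 9.72
tcp_pos: [0.3904, 0.1728, 0.0612]
orientation: [0.0, -0.034, 0.999, 0.0]
wrist_force: [-2.8, -1.0, -2.7]
finger_gap: 0.0176
grip_force: 29.3
```

About 7 mm in, so stop. Relieve the residual loads, then open slowly.

>>> step_arm --moves '[[[0.3,0,0.5],[0,0,0],12],[[0.5,0,0.7],[0,0,0],12],[[0.5,0,0.7],[0,0,0],12]]' --grip_force 20

```text
clock: 9.97
tcp_pos: [0.3903, 0.1728, 0.0607]
orientation: [0.001, -0.034, 0.999, 0.0]
wrist_force: [-1.7, -0.1, -1.6]
finger_gap: 0.0174
grip_force: 29.3
```

>>> step_arm --moves '[[[0,0,0],[0,0,0],18],[[0,0,0],[0,0,0],20],[[0,0,0],[0,0,0],24],[[0,0,0],[0,0,0],30],[[0,0,0],[0,0,0],40],[[0,0,0],[0,0,0],50],[[0,0,0],[0,0,0],50],[[0,0,0],[0,0,0],50]]'

```text
clock: 10.63
tcp_pos: [0.3897, 0.1728, 0.0606]
orientation: [0.0, -0.034, 0.999, 0.0]
wrist_force: [-0.9, 0.6, -0.3]
finger_gap: 0.0501
grip_force: 0.0
```

```bash
python3 st.py
```

```text
10.6333 [0.3897 0.1728 0.0606] yawx -3.0743427528584455 z [ 0.0003  0.0002 -1.    ] q [ 0.2285  0.164  -0.6009  0.8055  0.0001  0.1612] F [-0.9214  0.6101 -0.3475] [-0.0189  0.0457  0.0042] 0.05013780289420517 0.0
```

Free. Retreat straight up, back off toward the left and check with the cameras.

>>> step_arm --moves '[[[0,0,-10],[0,0,0],50],[[0,0,-30],[0,0,0],50],[[0,0,-60],[0,0,0],50],[[0,0,-95],[0,0,0],50],[[0,0,-130],[0,0,0],50],[[0,0,-170],[0,0,0],50],[[0,0,-170],[0,0,0],50]]'

```text
clock: 11.22
tcp_pos: [0.3931, 0.1736, 0.2377]
orientation: [0.006, -0.034, 0.999, 0.001]
wrist_force: [0.9, -1.2, -0.3]
finger_gap: 0.0498
grip_force: 0.0
```

>>> step_arm --moves '[[[40,30,0],[0,0,0],50],[[50,70,0],[0,0,0],50],[[50,110,0],[0,0,0],50],[[50,150,0],[0,0,0],50],[[50,190,0],[0,0,0],50],[[50,230,0],[0,0,0],50],[[50,240,0],[0,0,0],50],[[50,240,0],[0,0,0],50]]'

```text
clock: 11.88
tcp_pos: [0.323, 0.4114, 0.2297]
orientation: [-0.0, -0.036, 0.999, 0.0]
wrist_force: [-0.7, -0.5, 0.8]
finger_gap: 0.05
grip_force: 0.0
```

```bash
python3 st.py; python3 - <<'E'
from workcell import imaging
import cv2,numpy as np
a=imaging.read_camera("top")[:,:,::-1];b=imaging.read_camera("side")[:,:,::-1]
cv2.imwrite("pics/c6.png",np.hstack([cv2.resize(a[155:255,225:325],(400,400),interpolation=3),cv2.resize(b[150:250,225:325],(400,400),interpolation=3)]))
E
```

```text
11.8833 [0.323  0.4114 0.2297] yawx -3.0703409599225675 z [-0.0004  0.0001 -1.    ] q [ 0.7514  0.213  -0.091   1.267   0.0003  0.6801] F [-0.6589 -0.5017  0.7657] [-0.0311  0.0338 -0.0471] 0.050044484185981356 0.0
```

View pics/c6.png

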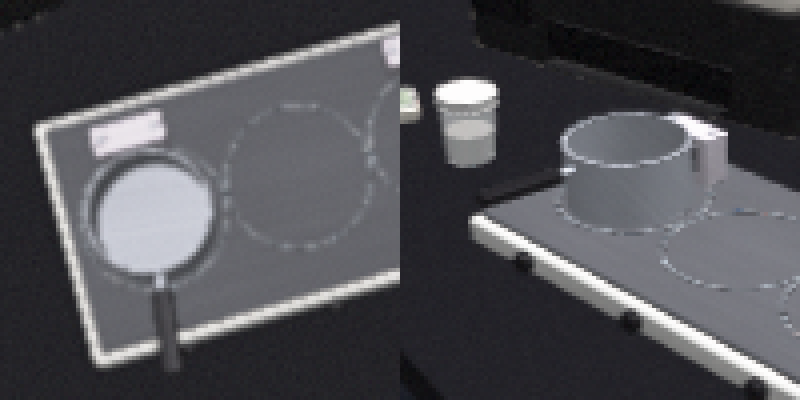

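The pan stands flat in the left ring against the stop (top panel centre about (156,215), side panel rim about (626,140)), and the cup is undisturbed. One numeric check, then hand in.

```bash
python3 - <<'E'
from h import *
t=.191;A=np.array([[np.cos(t),np.sin(t)],[-np.sin(t),np.cos(t)]]);rl=np.array([.4965,.182])
p=onz("side",(225+226/4-.4,150+139.5/4-.4),.092);print(A@(p[:2]-rl))
r=onz("top",(225+155.5/4-.4,155+215/4-.4),.092);print(A@(r[:2]-rl))
E
```

```text
[-0.0075425  -0.00488473]
[-0.0097564  -0.00600533]
```

```bash
python3 -c "
from workcell import env
print(env.hand_in())"
```

```text
the job is handed in; nothing more can be done
None
```

I slid the pan into the left ring and pushed it back until the switch clicked, then let go and handed the job in. The simulator gave no verdict. By my measurements the plunger is about 6 mm in, the pan is about 5 mm off centre along the row, and I moved nothing near the bystanders.

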